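Slide the draining tray onto the right rails

ROBOT

A 6-joint arm with a two-finger parallel gripper is mounted at the origin on the work surface. World frame = base frame: x ahead of the robot, y to its left, z up, the work surface at z = 0. Lengths are in m, angles in rad, forces in N, time in s.
With the tool pointing down it reaches from about 0.35 to 1 m from the base axis. Payload 7.1 kg.
Tool frame: the origin (TCP) lies between the finger pads; the fingertips stand 22 mm ahead of it and the grasp point (between the pads) lies 3 mm ahead of it (bot.nose_length is the x of the fingertips in the tool frame, in m); x points along the fingers, z is the direction in which the jaws open and shut, and the axes are right-handed (so a half turn about x gives the same grasp; the last joint's range is limited). The gripper opens to 85 mm and grips with 20 to 120 N. Pads are 22 mm wide; open, the fingers measure 114 mm over their backs; the gripper's body (76 mm by 85 mm) begins 54 mm behind the grasp point. The pads swing forward as they close: fully open they stand 13 mm farther back than shut.
Start: joints at [-1.33, 0.423, 1.63, -0, 1.089, -0.019], TCP at [0.161, -0.604, 0.253] pointing down, gripper open.
Joint ranges: [-3, 3], [-0.9, 2.11], [0.09, 2.58], [-1.31, 4.45], [0.11, 2.69], [-2.54, 2.54]. Speed limits (rad/s): [2.39, 2.39, 3.01, 3.14, 3.14, 3.14].

INTERFACE

Orientations are given as a rotation vector (axis times angle).
In Python, from bench import bot gives the robot as it stands. The module is installed in compiled form; this text tells all that it offers.
- The arm moves only by the tool carry_out, never from a script. Its argument "steps" is one flat list of numbers, 7 for each row, row after row: the shift along the tool's x, y, z in m, then the turn, a rotation vector about the tool's x, y, z in rad, then the closure, from 0 (fully open) to 1 (shut). A call has 1 to 20 rows; each row shifts and turns the commanded pose from where the row before left it, along the tool's axes as they then stand; what a row does not reach is not made up. A row lasts 1/8 s, in which the tool goes at most 62.5 mm and 10.7 degrees, less where a joint would pass 70% of its speed; a pose out of reach is approached as far as the arm can. A call is refused whole if a number of a shift passes 0.0625 or a number of a turn 0.188, either way. A call with a gripper value outside its range is refused whole. The fingers move at their own pace and stop on an object; the grip force is fixed at half the most. Time passes only in rows, so rows that do not move let the fingers close. It gives the time, the measured TCP pose, the force and the opening at its end, in the units of the state.
- bot.get_state(): the state, without advancing time (a new reading comes with each control period).
- bot.camera(name): name is "scene" or "top"; returns the picture (420x560x3 uint8, red, green, blue); there is no depth.
- bot.camera_model(name): a dict with "fovy" (degrees; the focal length in pixels is half the picture's height over the tangent of half this angle, whatever the lens; pixels are square), "cx", "cy" (the principal point, pixels), "R" (3x3) and "t" (3): a world point X has camera coordinates R X + t. Camera axes: x right, y down, z forward; pixel columns grow to the right and rows downward; lengths in m; the calibration is good to about 2 mm. A picture is of the moment at which its call begins. camera_model takes no time and is no camera call.
- bot.close_job(): hands the job in, once; it reports no verdict.
The state is a dict: "time": time; "qpos": joint angles; "joint_vel": joint speeds; "effort": joint torques, N m; "tool_pos": TCP position; "tcp_rot": TCP orientation; "ft_force": force on the tool from outside, world axes, zero at the start; "ft_torque": the same for the moment, N m; "opening": opening from 0.0 (shut) to 1.0 (fully open).
Only numpy, scipy, OpenCV 4.12 (cv2) and the standard library are available. Lean on these libraries where they do the work, as an engineer would, in place of code of your own. Each camera call takes 0.05 s, during which the arm holds its last target.

TASK

Pick up the aluminium draining tray by its black handle and put it into the steel rail rack through the open end, on the lowest pair of rails that lets it pass over whatever is standing there: rest its edges on the rails and slide it along on them. Keep pushing until it meets the sprung back stop and feel it press there gently, without forcing tray, rack or stop, then let go with the tray lying level on its rails and touching the stop. Leave everything else where it stands.

Things in the scene. Friction and masses are not known exactly. Their poses are not given: they have to be found in the camera images.
- tray_handle (a point): Aluminium draining tray, 0.25 to 0.5 kg, lying flat on the bench at the start. Point: centre of its black bridge handle, a flat-sided bar 14 mm thick (x), 84 mm long (y), 20 mm tall, centred 44 mm above the tray's underside, 30 mm clear beneath it between two posts. z up. The tray's middle lies 40 mm along +x from the handle, its front edge 50 mm along -x.
- tray_rear (a point): Middle of the tray's rear edge, at its underside, 130 mm along +x from the handle: the edge that enters the rack first. The tray is a flat sheet 180 mm (x) by 200 mm (y), 4 mm thick at its long edges; a rim 10 mm high stands 17 mm in from those edges.
- rack: Fixed open steel frame with three pairs of C-channel rails 45 mm apart; mouth at its -x end, the tray slides in along +x. Origin: middle of the footprint; screw feet hold it 0 to 15 mm above the bench and the rails move with it. Posts rise to 192 mm above the origin, nothing lies over the middle. 235 mm wide. Its channels give a little, as if felt-lined, about 0.2 mm per N. Sliding drag is under 4 N; more than 25 N on the rails is forcing.
- rails_low (a point): Lowest rail pair, 60 mm above the rack's origin: point on the centre line at the front end of the straight channels, at the level of the ledge tops that the tray's edges slide on. x is the slide-in direction. Channels 200 mm long, 9 mm high inside, 206 mm wide between the webs, 182 mm clear between ledges; before the point 28 mm of flared lead-in opens about 10 mm up, down and sideways.
- rails_mid (a point): The same for the middle pair, 105 mm above the rack's origin.
- rails_top (a point): The same for the top pair, 150 mm above the rack's origin. Back stop (for all pairs): upright rubber-faced pad 60 mm wide behind the rack on the centre line, top 185 mm above the origin. Its setting is not measured: its face is 188 to 252 mm past these points along x. It is sprung, giving 1 mm per 8 N. Pressing with 4 to 10 N is gentle; over 15 N is forcing.
- plate: Green melamine plate, 150 mm across, 27 mm tall; origin at the centre of its underside. One of plate, steamer and box stands inside the rack, within 20 mm of its origin; the other two stand on the bench. With the plate in the rack the lowest pair of rails is right.
- clipbox: Pale plastic box with a blue lid held by white clips, 124 by 100 mm, 88 mm tall; origin at the centre of its underside. With the box in the rack the middle pair of rails is right.
- steamer: Bamboo steamer, two tiers and a lid in one stack, 150 mm across, 132 mm tall; origin at the centre of its underside. With the steamer in the rack the top pair of rails is right.
- spoon: Steel slotted spoon lying on the bench, 275 mm long; bystander.
- mug: White mug, 80 mm across, 90 mm tall; bystander, origin at the centre of its underside.
- toggle (a joint): White toggle of the switch box by the bench's left edge, 35 mm long: 0 as it stands, up to 0.8 rad thrown over; bystander, to be left alone.
- soap: Amber bottle, 60 mm across, 170 mm tall; bystander, origin at the centre of its underside.
There are look-alikes about, which are no part of the job. Several things have the shape of the plate; the one meant has the colours described above.

How it is judged:
By the outcome, as a careful person would: the job done as asked, in the order asked, and still so for the second after the job is handed in, with the robot touching nothing.
It also fails if it takes over 72 s, if anything falls off the work surface, if the arm or the gripper's body presses on something with over 40 N, if the wrist force passes 120 N, or if a joint passes its speed limit or range.

## Working session

There is one attempt and no reset: what is moved stays moved. The work goes in short steps, Python scripts to look and compute and a tool call to move; the robot and the scene stay as the last step left them, time stands still between calls to the robot, and variables do not carry over. Pictures are saved under pics/ and viewed, and the job is handed in when it is done.

Besides the shell and the picture viewer there is one more tool, called after ">>>" by a JSON object that holds its "fn" and its "kwargs". carry_out: Moves the arm, as the interface text tells. Its arguments: {"type":"object","properties":{"steps":{"type":"array","items":{"type":"number"}}},"required":["steps"]}

```bash
mkdir -p pics; python3 - <<'E'
from bench import bot
import cv2,numpy as np
np.set_printoptions(precision=4,suppress=True)
for n in("scene","top"):
    cv2.imwrite(f"pics/{n}0.png",cv2.resize(bot.camera(n)[:,:,::-1],None,fx=1.4,fy=1.4,interpolation=cv2.INTER_CUBIC)); m=bot.camera_model(n); print(n,m)
print(bot.get_state(),bot.nose_length)
E
```

```text
scene {'fovy': 48.64811645030531, 'cx': 276.0267600613483, 'cy': 205.20240409136275, 'R': array([[-0.6205,  0.7841, -0.011 ],
       [ 0.6293,  0.4895, -0.6036],
       [-0.4679, -0.3815, -0.7972]]), 't': array([ 0.2595, -0.2896,  1.8408])}
top {'fovy': 49.35128010752814, 'cx': 275.89916994167277, 'cy': 213.59729921066622, 'R': array([[-0.0146, -0.9999,  0.0079],
       [-0.9963,  0.0139, -0.0846],
       [ 0.0845, -0.0091, -0.9964]]), 't': array([0.0419, 0.5403, 1.6478])}
{'time': 0.1, 'qpos': array([-1.33  ,  0.4238,  1.6306, -0.    ,  1.0886, -0.019 ]), 'joint_vel': array([ 0.0012, -0.    , -0.0021, -0.0017, -0.0017, -0.0014]), 'effort': array([ -0.0014, -55.8427, -28.2444,  -0.0001,   0.0029,  -0.    ]), 'tool_pos': array([ 0.1604, -0.6036,  0.2526]), 'tcp_rot': array([ 1.0166,  1.3221, -1.0152]), 'ft_force': array([0.143 , 0.0739, 0.3966]), 'ft_torque': array([-0.0617,  0.0196,  0.0542]), 'opening': 0.9995296224277284} 0.022
```

View pics/scene0.png

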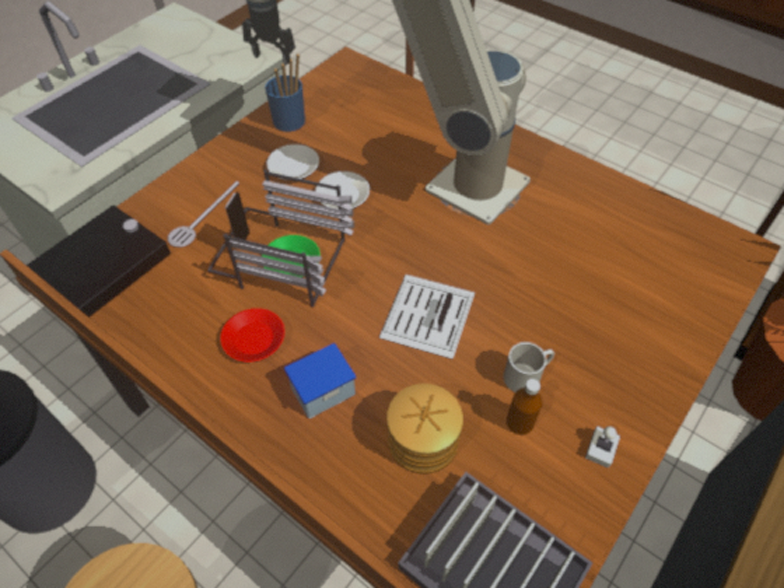

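View pics/top0.png

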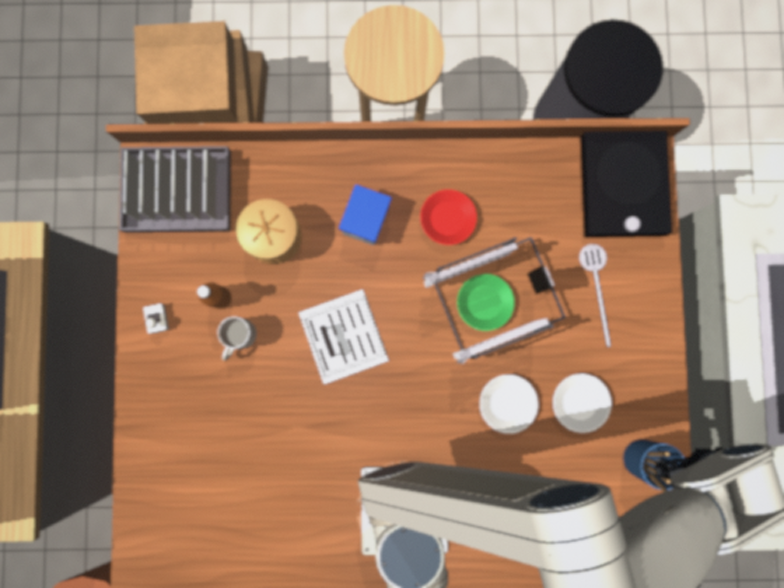

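The green plate (top 486,302; scene 292,250) stands inside the steel rack, so the lowest rails are the right pair. Things that could be confused:
- **Plates:** red (450,216) and white (509,403 and 582,403). None of these is the one meant.
- **Tray:** the tray with the black handle (top 342,337), against the grey dish rack (175,190). The slatted one at 175,190 is neither the steel rail rack nor the tray.
- **Rack:** the steel frame at (500,300).

Next, close crops.

```bash
python3 - <<'E'
from bench import bot
import cv2,numpy as np
for n,crops in(("scene",{"tray":(190,265,270,345),"rack":(115,140,225,260)}),("top",{"tray":(205,280,200,280),"rack":(160,270,295,415)})):
    im=bot.camera(n)[:,:,::-1]; np.save(f"{n}.npy",im)
    for k,(r0,r1,c0,c1) in crops.items():
        if (n,k)==("scene","rack"): r0,r1,c0,c1=115,220,140,260
        s=min(800/(c1-c0),600/(r1-r0)); s=int(s)
        o=cv2.resize(im[r0:r1,c0:c1],None,fx=s,fy=s,interpolation=cv2.INTER_CUBIC)
        for c in range((c0+9)//10*10,c1,10): cv2.line(o,(int((c-c0+.5)*s),0),(int((c-c0+.5)*s),6),(0,0,255),1);cv2.putText(o,str(c),(int((c-c0+.5)*s)-10,18),0,.4,(0,0,255),1)
        for r in range((r0+9)//10*10,r1,10): cv2.line(o,(0,int((r-r0+.5)*s)),(6,int((r-r0+.5)*s)),(0,0,255),1);cv2.putText(o,str(r),(8,int((r-r0+.5)*s)+4),0,.4,(0,0,255),1)
        cv2.imwrite(f"pics/{n}_{k}.png",o)
E
```

```text
(no output)
```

View pics/scene_tray.png

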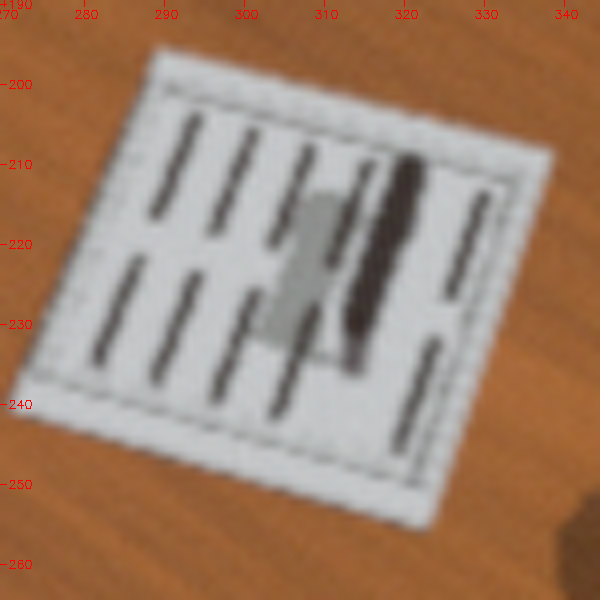

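View pics/scene_rack.png

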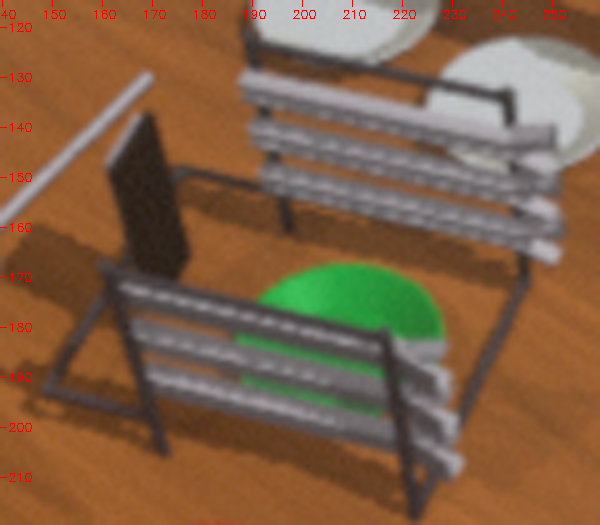

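View pics/top_tray.png

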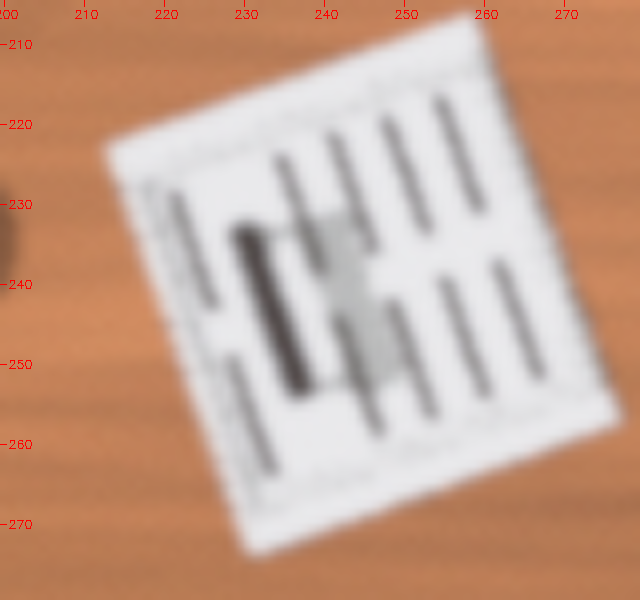

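View pics/top_rack.png

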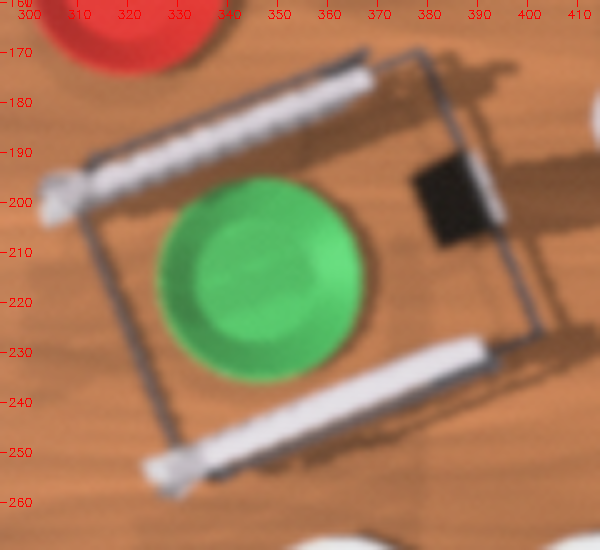

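```bash
cat > u.py <<'E'
from bench import bot
import cv2,numpy as np
from scipy.optimize import least_squares
np.set_printoptions(precision=4,suppress=True)
M={n:bot.camera_model(n) for n in("scene","top")}
def proj(n,X):
    m=M[n];f=210/np.tan(np.radians(m["fovy"])/2)
    c=np.atleast_2d(X)@np.array(m["R"]).T+m["t"]
    return np.c_[m["cx"]+f*c[:,0]/c[:,2],m["cy"]+f*c[:,1]/c[:,2]]
def onz(n,uv,z):
    m=M[n];f=210/np.tan(np.radians(m["fovy"])/2)
    R=np.array(m["R"]);C=-R.T@m["t"]
    d=np.array([(uv[0]-m["cx"])/f,(uv[1]-m["cy"])/f,1])@R
    return C+d*(z-C[2])/d[2]
def tri(uvs,uvt):
    r=least_squares(lambda X:np.r_[proj("scene",X)[0]-uvs,proj("top",X)[0]-uvt],[0.5,0,0.1])
    return r.x,r.fun
E
python3 - <<'E'
from u import *
# tray: order FL.. ; top corners
T=[(212.75,222.6),(258.9,205.75),(277.25,257),(230.75,274.25)]
S=[(323.25,255.75),(270.75,241),(289.25,195.1),(338.9,208.5)]
for t,s in zip(T,S): print(onz("top",t,.003),onz("scene",s,.003),tri(s,t))
print("handle",onz("top",(230.4,232.6),.054),onz("top",(237,253.9),.054))
print("rack")
P={"postR_near":((160.5,167.5),(367.5,169.5)),"postF_near":((216.5,180.5),(312.5,191.9)),"postR_far":((189.5,122.5),(393.5,232.5)),"postF_far":((241.1,133.1),(336.5,255.1)),
"baseRn":((149.1,192.5),(379.5,169.9)),"baseRf":((175.5,148.9),(402.9,225.5))}
for k,(s,t) in P.items(): print(k,*tri(s,t))
E
```

```text
[0.5125 0.2674 0.003 ] [0.5127 0.2688 0.003 ] (array([0.5122, 0.268 , 0.0016]), array([-0.1371, -0.0003, -0.1279,  0.0903]))
[0.5726 0.0965 0.003 ] [0.5728 0.1002 0.003 ] (array([ 0.572 ,  0.0978, -0.0002]), array([-0.3747, -0.0125, -0.3313,  0.259 ]))
[0.3827 0.0314 0.003 ] [0.3819 0.0312 0.003 ] (array([0.3826, 0.0315, 0.0039]), array([-0.0359, -0.0008, -0.0296,  0.0224]))
[0.3224 0.2022 0.003 ] [0.3235 0.2029 0.003 ] (array([0.3224, 0.2024, 0.0014]), array([ 0.0026, -0.    ,  0.0023, -0.0016]))
handle [0.4724 0.1979 0.054 ] [0.3963 0.1749 0.054 ]
rack
postR_near [ 0.6675 -0.2684  0.1967] [-0.254  -0.0261 -0.1928  0.1872]
postF_near [ 0.5974 -0.0874  0.1984] [ 0.7017  0.0471  0.5659 -0.4925]
postR_far [ 0.4584 -0.3488  0.1897] [-0.2933 -0.0256 -0.2063  0.1912]
postF_far [ 0.3908 -0.1627  0.197 ] [ 1.4171  0.0753  1.0558 -0.8795]
baseRn [ 0.6942 -0.3465  0.0364] [-0.2793 -0.0303 -0.2124  0.2097]
baseRf [ 0.4897 -0.425   0.0364] [-0.1274 -0.0121 -0.0904  0.0857]
```

```bash
cat >> u.py <<'E'
def crop(im,name,r0,r1,c0,c1,s,lines=()):
    o=cv2.resize(im[r0:r1,c0:c1],None,fx=s,fy=s,interpolation=cv2.INTER_CUBIC)
    for c in range((c0+9)//10*10,c1,10): cv2.line(o,(int((c-c0+.5)*s),0),(int((c-c0+.5)*s),6),(0,0,255),1);cv2.putText(o,str(c),(int((c-c0+.5)*s)-10,18),0,.4,(0,0,255),1)
    for r in range((r0+9)//10*10,r1,10): cv2.line(o,(0,int((r-r0+.5)*s)),(6,int((r-r0+.5)*s)),(0,0,255),1);cv2.putText(o,str(r),(8,int((r-r0+.5)*s)+4),0,.4,(0,0,255),1)
    for a,b,col in lines:
        f=lambda p:(int(round((p[0]-c0+.5)*s)),int(round((p[1]-r0+.5)*s)))
        cv2.line(o,f(a),f(b),col,1,cv2.LINE_AA)
    cv2.imwrite(f"pics/{name}.png",o)
def W(p,P):  # p=x,y(of rail points),yaw,h ; P rack coords with x from rail point, z from origin
    c,s=np.cos(p[2]),np.sin(p[2]); P=np.atleast_2d(P)
    return np.c_[p[0]+c*P[:,0]-s*P[:,1],p[1]+s*P[:,0]+c*P[:,1],P[:,2]+p[3]]
def wire(n,p,stop=220):
    L=[]
    def seg(a,b,col):
        q=proj(n,W(p,np.array([a,b])/1000.)); L.append((q[0],q[1],col))
    for z,col in((60,(0,255,255)),(105,(255,255,0)),(150,(0,0,255))):
        for sg in(1,-1):
            seg((0,sg*91,z),(200,sg*91,z),col);seg((0,sg*104,z+10),(200,sg*104,z+10),col)
            seg((0,sg*91,z+10),(200,sg*91,z+10),col)
            for x in(0,200): seg((x,sg*91,z+10),(x,sg*104,z+10),col);seg((x,sg*104,z+10),(x,sg*104,z),col);seg((x,sg*104,z),(x,sg*91,z),col)
            seg((0,sg*104,z+10),(-28,sg*114,z+20),col);seg((0,sg*91,z),(-28,sg*91,z-10),col)
    seg((stop,-30,185),(stop,30,185),(255,0,255));seg((stop,30,185),(stop,30,100),(255,0,255));seg((stop,-30,185),(stop,-30,100),(255,0,255))
    return L
E
python3 - <<'E'
from u import *
# initial guess: mid between rear posts and front posts
top=np.load("top.npy");sc=np.load("scene.npy")
yaw=np.radians(-70)
def res(q):
    p=q[:4]; r=[]
    # lip rear ends (top of top channel), posts nuisance: xf,xr,w
    xf,xr,w=q[4:7]
    for x,sg,s,t in((xr,1,(160.5,167.5),(367.5,169.5)),(xf,1,(216.5,180.5),(312.5,191.9)),(xr,-1,(189.5,122.5),(393.5,232.5)),(xf,-1,(241.1,133.1),(336.5,255.1))):
        X=W(p,(x,sg*w,.192)); r+=list(proj("scene",X)[0]-s)+list(proj("top",X)[0]-t)
    for sg,t in((1,(369.1,175.5)),(-1,(391.5,229.5))):
        r+=list(proj("top",W(p,(.2,sg*.098,.160)))[0]-t)
    return r
r=least_squares(res,[.49,-.12,yaw,.004,.01,.19,.112],loss="soft_l1")
print(r.x,np.degrees(r.x[2]));print(np.array(res(r.x)).reshape(-1,2))
p=r.x[:4];np.save("p.npy",p)
crop(top,"ovt",160,265,298,410,7,wire("top",p));crop(sc,"ovs",115,220,140,260,5,wire("scene",p))
crop(sc,"ovs1",160,220,155,240,9);crop(sc,"ovs2",120,175,180,260,9)
E
```

```text
[ 0.494  -0.1279 -1.2132  0.0023 -0.0016  0.1933  0.1107] -69.50957099455941
[[ 0.022  -0.1581]
 [ 0.2003  0.9482]
 [ 0.8412  0.8332]
 [ 0.5322 -0.2572]
 [-0.1865 -0.9621]
 [-0.1606  0.2788]
 [ 1.1332  0.1951]
 [ 1.681  -0.5762]
 [-0.1115 -0.5976]
 [-0.2983 -0.5827]]
```

View pics/ovt.png

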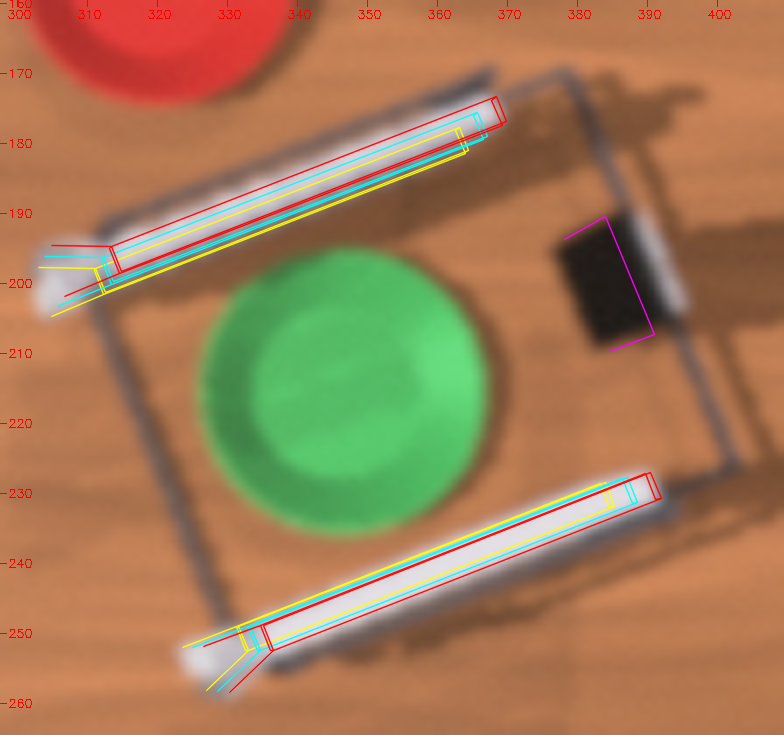

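View pics/ovs.png

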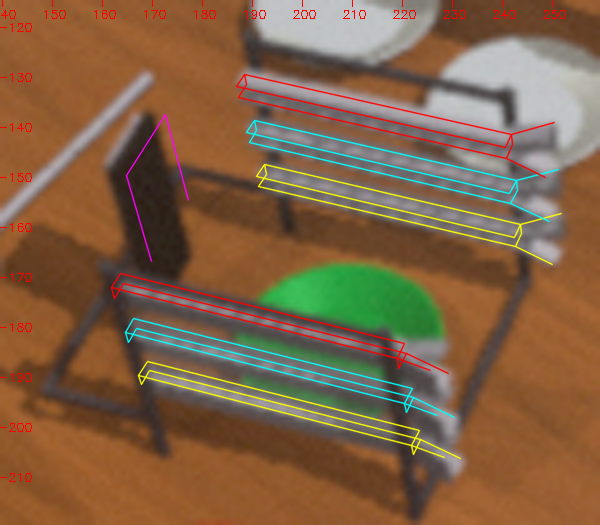

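View pics/ovs1.png

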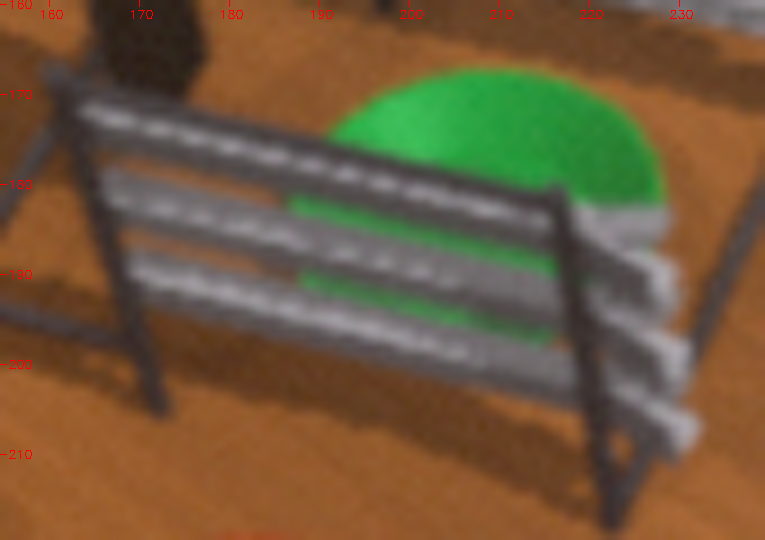

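View pics/ovs2.png

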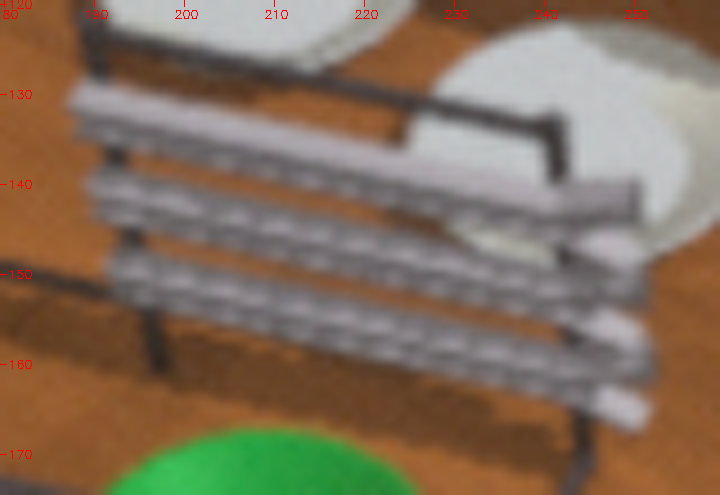

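```bash
python3 - <<'E'
from u import *
from scipy.ndimage import map_coordinates as mc
top=np.load("top.npy").astype(float);p=np.load("p.npy")
g=top.min(2)
for x in((20,70),(70,130),(130,185)):
  for sg in(1,-1):
    ys=np.arange(76,126,2.)
    v=[]
    for y in ys:
        P=np.array([[xx,sg*y,161] for xx in np.arange(*x,3)])/1000
        q=proj("top",W(p,P)); v.append(mc(g,[q[:,1],q[:,0]],order=1).mean())
    print(x,sg,*[f"{int(y)}:{int(a)}" for y,a in zip(ys,v)])
E
```

```text
(20, 70) 1 76:60 78:63 80:72 82:86 84:104 86:122 88:140 90:157 92:175 94:190 96:200 98:205 100:204 102:198 104:182 106:157 108:129 110:107 112:94 114:90 116:88 118:85 120:83 122:82 124:81
(20, 70) -1 76:84 78:86 80:91 82:101 84:121 86:148 88:175 90:196 92:209 94:217 96:221 98:222 100:221 102:215 104:201 106:176 108:145 110:117 112:98 114:86 116:78 118:70 120:66 122:64 124:65
(70, 130) 1 76:56 78:59 80:68 82:82 84:100 86:118 88:135 90:152 92:169 94:185 96:196 98:203 100:204 102:199 104:186 106:164 108:136 110:112 112:98 114:92 116:90 118:87 120:84 122:83 124:82
(70, 130) -1 76:81 78:83 80:89 82:104 84:130 86:161 88:189 90:208 92:217 94:221 96:222 98:222 100:219 102:211 104:195 106:170 108:140 110:114 112:97 114:86 116:77 118:69 120:64 122:60 124:59
(130, 185) 1 76:52 78:55 80:62 82:75 84:91 86:109 88:127 90:145 92:164 94:181 96:193 98:200 100:202 102:198 104:185 106:163 108:135 110:111 112:97 114:92 116:91 118:89 120:87 122:85 124:84
(130, 185) -1 76:80 78:81 80:87 82:102 84:128 86:159 88:187 90:206 92:215 94:219 96:221 98:220 100:216 102:204 104:183 106:155 108:126 110:104 112:91 114:83 116:74 118:67 120:65 122:66 124:69
```

```bash
cat >> u.py <<'E'
from scipy.spatial.transform import Rotation as Ro
def tgt(yaw,sgn=1): # tool x down, z=sgn*dir(yaw)
    z=sgn*np.array([np.cos(yaw),np.sin(yaw),0]);x=np.array([0,0,-1.]);return Ro.from_matrix(np.c_[x,np.cross(z,x),z])
def delta(pos,R,pos0=None,R0=None):
    s=bot.get_state()
    pos0=s["tool_pos"] if pos0 is None else pos0; R0=Ro.from_rotvec(s["tcp_rot"]) if R0 is None else R0
    return R0.inv().apply(np.array(pos)-pos0),(R0.inv()*R).as_rotvec()
E
python3 - <<'E'
from u import *
s=bot.get_state();R0=Ro.from_rotvec(s["tcp_rot"]);print(R0.as_matrix())
yt=np.radians(-70.57)
for sg in(1,-1): print(sg,delta([.4343,.187,.2],tgt(yt,sg)))
print(delta([.40,-.25,.32],R0))
E
```

```text
[[-0.0002  0.9665  0.2568]
 [ 0.001   0.2568 -0.9665]
 [-1.      0.     -0.001 ]]
1 (array([ 0.0535,  0.4677, -0.6938]), array([-0.0794, -0.001 , -0.0001]))
-1 (array([ 0.0535,  0.4677, -0.6938]), array([ 3.0622, -0.0001,  0.0015]))
(array([-0.0669,  0.3223, -0.2804]), array([0., 0., 0.]))
```

>>> {"fn": "carry_out", "kwargs": {"steps": [-0.02, 0.02, -0.01, 0, 0, 0, 0, -0.02, 0.025, -0.02, 0, 0, 0, 0, -0.02, 0.028, -0.025, 0, 0, 0, 0, 0, 0.028, -0.025, 0, 0, 0, 0, 0, 0.028, -0.025, 0, 0, 0, 0, 0, 0.028, -0.025, 0, 0, 0, 0, 0, 0.028, -0.025, 0, 0, 0, 0, 0, 0.028, -0.025, 0, 0, 0, 0, 0, 0.028, -0.025, 0, 0, 0, 0, 0, 0.028, -0.025, 0, 0, 0, 0, 0, 0.028, -0.025, 0, 0, 0, 0, 0, 0.025, -0.025, 0, 0, 0, 0]}}

```text
time: 1.7
tool_pos: [0.4007, -0.2487, 0.3146]
tcp_rot: [1.015, 1.32, -1.015]
ft_force: [0.4, -0.2, 0.3]
opening: 1.003
```

```bash
python3 - <<'E'
from u import *
s=bot.get_state();print(s["tool_pos"],s["qpos"],s["time"]);print(delta([.4343,.187,.16],tgt(np.radians(-70.57))))
E
```

```text
[ 0.4007 -0.2487  0.3146] [-0.5809  0.118   1.8962  0.0003  1.1258  0.7293] 1.7
(array([ 0.1543,  0.1444, -0.4125]), array([-0.0786,  0.0011, -0.0012]))
```

>>> {"fn": "carry_out", "kwargs": {"steps": [0, 0.009, -0.026, -0.005, 0, 0, 0, 0, 0.009, -0.026, -0.005, 0, 0, 0, 0, 0.009, -0.026, -0.005, 0, 0, 0, 0, 0.009, -0.026, -0.005, 0, 0, 0, 0, 0.009, -0.026, -0.005, 0, 0, 0, 0, 0.009, -0.026, -0.005, 0, 0, 0, 0.015, 0.009, -0.026, -0.005, 0, 0, 0, 0.015, 0.009, -0.026, -0.005, 0, 0, 0, 0.015, 0.009, -0.026, -0.005, 0, 0, 0, 0.015, 0.009, -0.026, -0.005, 0, 0, 0, 0.015, 0.009, -0.026, -0.005, 0, 0, 0, 0.015, 0.009, -0.026, -0.005, 0, 0, 0, 0.015, 0.009, -0.026, -0.005, 0, 0, 0, 0.015, 0.009, -0.026, -0.005, 0, 0, 0, 0.015, 0.009, -0.026, -0.005, 0, 0, 0, 0.015, 0.009, -0.026, -0.005, 0, 0, 0, 0, 0, 0, 0, 0, 0, 0, 0, 0, 0, 0, 0, 0, 0]}}

```text
time: 3.95
tool_pos: [0.4155, 0.1892, 0.1641]
tcp_rot: [0.955, 1.351, -0.954]
ft_force: [-0.4, 0.4, 0.7]
opening: 0.998
```

```bash
python3 - <<'E'
from u import *
s=bot.get_state();print(s["tool_pos"],s["qpos"],s["time"]);print(delta([.4343,.187,.048],tgt(np.radians(-70.57))))
crop(bot.camera("scene")[:,:,::-1],"s1",140,280,240,360,4)
E
```

```text
[0.4155 0.1892 0.1641] [ 0.4013  0.3196  2.0584 -0.0001  0.763   1.6316] 3.95
(array([0.1161, 0.0169, 0.0084]), array([ 0.0015,  0.    , -0.0006]))
```

View pics/s1.png

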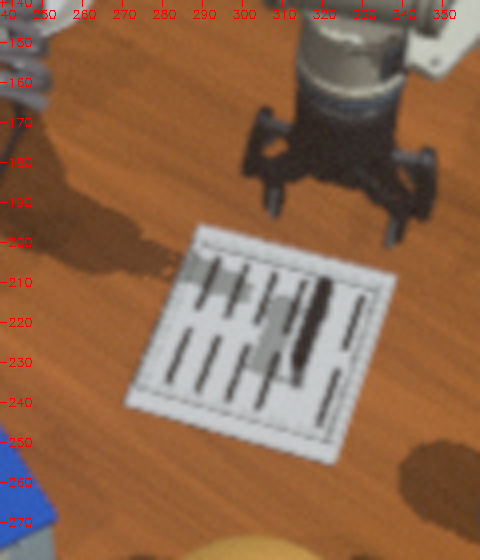

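>>> {"fn": "carry_out", "kwargs": {"steps": [0, 0.009, 0.004, 0, 0, 0, 0, 0, 0.008, 0.0045, 0.0015, 0, 0, 0, 0.018, 0, 0, 0, 0, 0, 0, 0.018, 0, 0, 0, 0, 0, 0, 0.018, 0, 0, 0, 0, 0, 0, 0.018, 0, 0, 0, 0, 0, 0, 0.018, 0, 0, 0, 0, 0, 0, 0.014, 0, 0, 0, 0, 0, 0, 0.012, 0, 0, 0, 0, 0, 0, 0, 0, 0, 0, 0, 0, 0, 0, 0, 0, 0, 0, 0, 0]}}

```text
time: 5.38
tool_pos: [0.4348, 0.1869, 0.0476]
tcp_rot: [0.957, 1.35, -0.956]
ft_force: [-0.2, 0.1, 0.2]
opening: 1.002
```

```bash
python3 - <<'E'
from u import *
s=bot.get_state();print(s["tool_pos"],s["time"],s["ft_force"],s["ft_torque"]);print(delta([.4343,.187,.048],tgt(np.radians(-70.57))))
crop(bot.camera("scene")[:,:,::-1],"s2",180,270,260,350,6)
crop(bot.camera("top")[:,:,::-1],"t2",195,285,195,295,6)
E
```

```text
[0.4348 0.1869 0.0476] 5.375 [-0.1703  0.0956  0.2318] [ 0.0064  0.0102 -0.0582]
(array([-0.0004, -0.0004, -0.0003]), array([-0.0008, -0.    , -0.0004]))
```

View pics/s2.png

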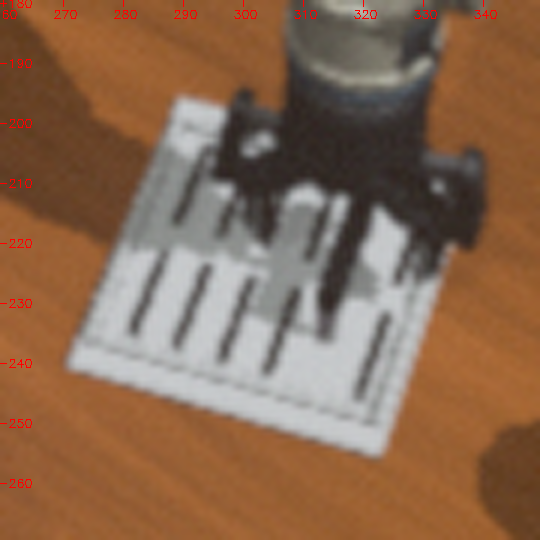

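View pics/t2.png

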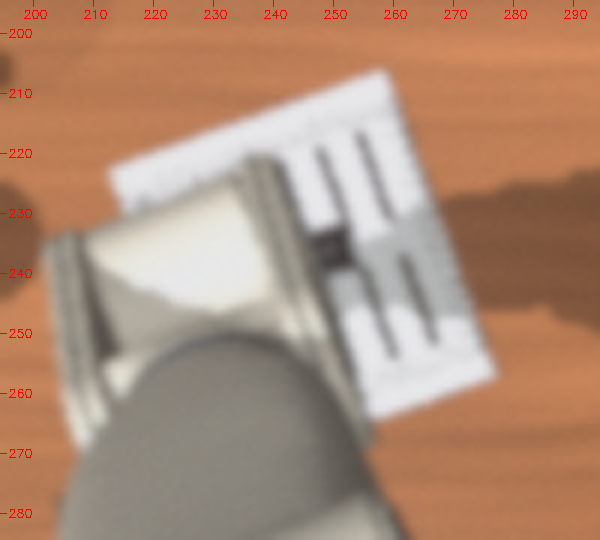

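The handle lies between the open fingers (scene 316,220), so I'm closing the gripper.

>>> {"fn": "carry_out", "kwargs": {"steps": [0, 0, 0, 0, 0, 0, 0.5, 0, 0, 0, 0, 0, 0, 0.7, 0, 0, 0, 0, 0, 0, 0.85, 0, 0, 0, 0, 0, 0, 1, 0, 0, 0, 0, 0, 0, 1, 0, 0, 0, 0, 0, 0, 1, 0, 0, 0, 0, 0, 0, 1, 0, 0, 0, 0, 0, 0, 1]}}

```text
time: 6.48
tool_pos: [0.4346, 0.1869, 0.0476]
tcp_rot: [0.957, 1.35, -0.956]
ft_force: [-0.0, 0.7, 5.0]
opening: 0.153
```

```bash
python3 - <<'E'
from u import *
s=bot.get_state();print(s["tool_pos"],s["time"],s["ft_force"],s["ft_torque"],s["opening"])
crop(bot.camera("scene")[:,:,::-1],"s3",180,270,260,350,6)
E
```

```text
[0.4346 0.1869 0.0476] 6.475 [-0.0319  0.74    5.0484] [ 0.072   0.1977 -0.0451] 0.15270425304681293
```

View pics/s3.png

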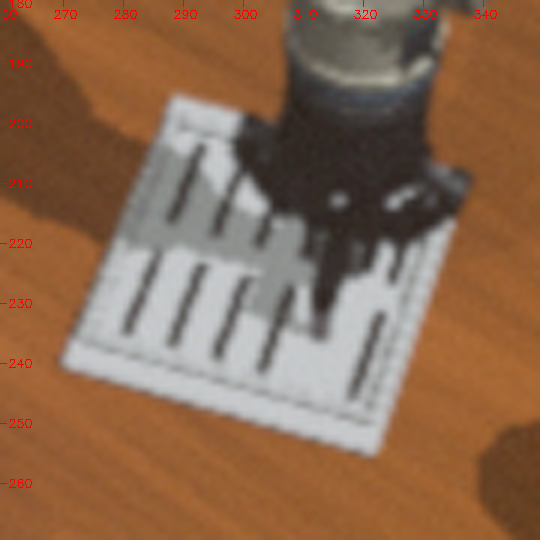

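>>> {"fn": "carry_out", "kwargs": {"steps": [-0.005, 0, 0, 0, 0, 0, 1, -0.01, 0, 0, 0, 0, 0, 1, -0.015, 0, 0, 0, 0, 0, 1, -0.015, 0, 0, 0, 0, 0, 1, -0.012, 0, 0, 0, 0, 0, 1, -0.008, 0, 0, 0, 0, 0, 1, 0, 0, 0, 0, 0, 0, 1, 0, 0, 0, 0, 0, 0, 1]}}

```text
time: 7.52
tool_pos: [0.4343, 0.1867, 0.1121]
tcp_rot: [0.956, 1.351, -0.957]
ft_force: [-0.5, -0.7, -3.2]
opening: 0.151
```

```bash
python3 - <<'E'
from u import *
s=bot.get_state();print(s["tool_pos"],s["time"],s["ft_force"],s["ft_torque"],s["opening"])
crop(bot.camera("scene")[:,:,::-1],"s4",170,270,255,355,6)
crop(bot.camera("top")[:,:,::-1],"t4",195,285,195,295,6)
E
```

```text
[0.4343 0.1867 0.1121] 7.525 [-0.4929 -0.7336 -3.1949] [ 0.1003 -0.0054 -0.0578] 0.15098052023590577
```

View pics/s4.png

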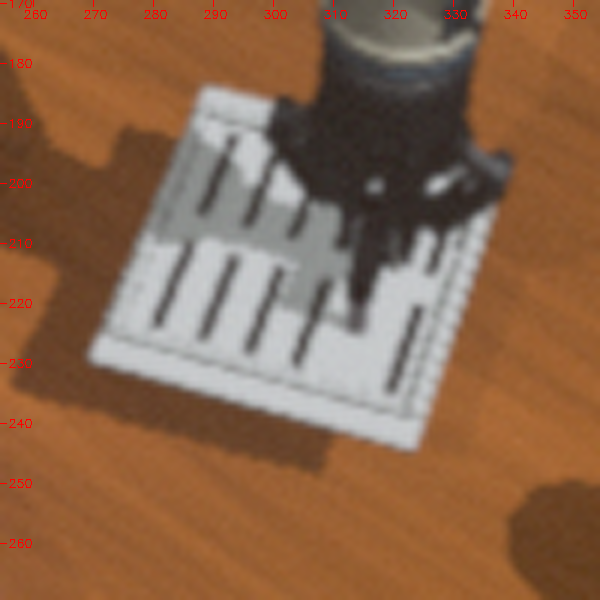

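View pics/t4.png

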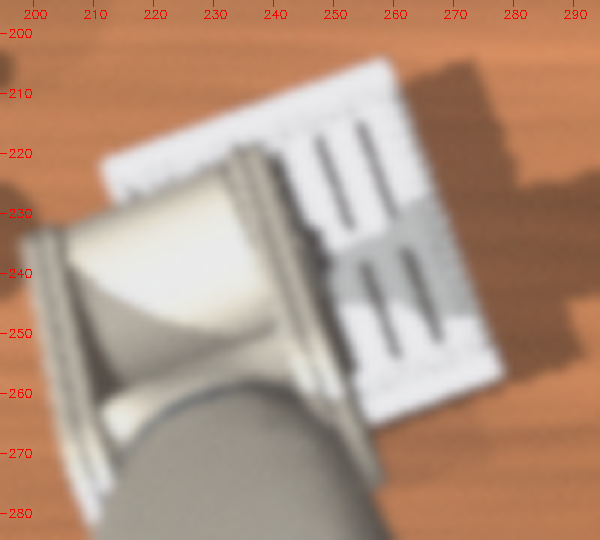

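```bash
python3 - <<'E'
from u import *
A={"FL":((324.2,244.8),(211.2,221.5)),"RL":((269.2,229.5),(259.5,204.2)),"RR":((288.3,183.7),(278.7,257.3))}
Q={}
for k,(s,t) in A.items(): Q[k],r=tri(s,t);print(k,Q[k],r)
d=Q["RL"]-Q["FL"];w=Q["RL"]-Q["RR"]
print(np.linalg.norm(d),np.linalg.norm(w),np.degrees(np.arctan2(d[1],d[0])),np.degrees(np.arctan2(-w[0],w[1])))
c=(Q["FL"]+Q["RR"])/2;print(c)
p=np.load("p.npy");p[2]=np.radians(-69.2)
# tool pos relative to tray centre
t=bot.get_state()["tool_pos"];yt=np.radians(-70.57);u=np.array([np.cos(yt),np.sin(yt)]);v=np.array([-u[1],u[0]])
print("center rel tool along,lat:",(c-t)[:2]@u,(c-t)[:2]@v)
E
```

```text
FL [0.5118 0.2656 0.0647] [-0.2286 -0.0004 -0.2125  0.1497]
RL [0.5714 0.0933 0.0628] [-0.2245 -0.0077 -0.1971  0.1546]
RR [0.3823 0.0267 0.0632] [ 0.0656  0.0015  0.0536 -0.0406]
0.18232021893309672 0.2005191874187048 -70.91208334839696 -70.59386687376322
[0.4471 0.1462 0.0639]
center rel tool along,lat: 0.04245322748979377 -0.0012977608110048414
```

```bash
python3 - <<'E'
from u import *
p=np.load("p.npy");p[2]=np.radians(-69.2)
R=tgt(p[2]-np.radians(.1)); X=W(p,(-.18,.001,0))[0];X[2]=.1125
print(X,delta(X,R))
E
```

```text
[0.431  0.0408 0.1125] (array([-0.0006, -0.0514,  0.1366]), array([-0.0231, -0.    ,  0.0011]))
```

>>> {"fn": "carry_out", "kwargs": {"steps": [0, -0.005, 0.01, -0.003, 0, 0, 1, 0, -0.006, 0.016, -0.003, 0, 0, 1, 0, -0.006, 0.016, -0.003, 0, 0, 1, 0, -0.006, 0.016, -0.003, 0, 0, 1, 0, -0.006, 0.016, -0.003, 0, 0, 1, 0, -0.006, 0.016, -0.003, 0, 0, 1, 0, -0.006, 0.016, -0.003, 0, 0, 1, 0, -0.006, 0.016, -0.002, 0, 0, 1, 0, -0.0045, 0.0145, 0, 0, 0, 1, 0, 0, 0, 0, 0, 0, 1, 0, 0, 0, 0, 0, 0, 1]}}

```text
time: 9.0
tool_pos: [0.433, 0.0408, 0.1123]
tcp_rot: [0.94, 1.359, -0.939]
ft_force: [-0.2, 0.3, -2.8]
opening: 0.155
```

```bash
python3 - <<'E'
from u import *
p=np.load("p.npy");p[2]=np.radians(-69.2)
s=bot.get_state();print(s["tool_pos"],s["time"],s["ft_force"],s["ft_torque"],s["opening"])
R=tgt(p[2]-np.radians(.1)); X=W(p,(-.18,.001,0))[0];X[2]=.1125
print(X,delta(X,R))
crop(bot.camera("scene")[:,:,::-1],"s5",130,230,200,310,6)
crop(bot.camera("top")[:,:,::-1],"t5",180,280,250,360,6)
E
```

```text
[0.433  0.0408 0.1123] 9.0 [-0.206   0.2881 -2.7589] [ 0.0809  0.0398 -0.0438] 0.15535040439108447
[0.431  0.0408 0.1125] (array([-0.0002, -0.0019, -0.0007]), array([-0.0006, -0.0001, -0.    ]))
```

View pics/s5.png

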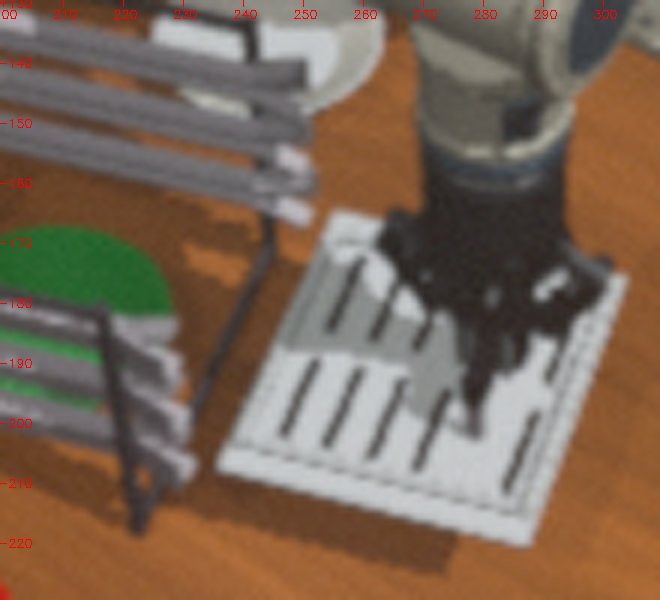

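View pics/t5.png

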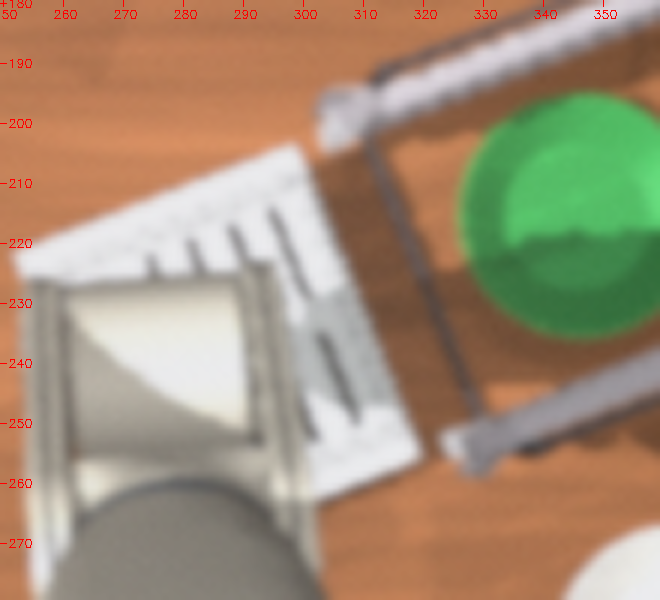

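```bash
python3 - <<'E'
from u import *
p=np.load("p.npy");p[2]=np.radians(-69.2);p[3]=.002
for n,a in(("scene",(130,230,200,310)),("top",(180,280,250,360))):
    L=[]
    for y,c in((100,(0,0,255)),(-100,(0,0,255)),(0,(255,0,0))):
        q=proj(n,W(p,np.array([(-260,y,62.5),(0,y,62.5)])/1000.));L.append((q[0],q[1],c))
    L+=[l for l in wire(n,p) if l[2]==(0,255,255)]
    crop(bot.camera(n)[:,:,::-1],"o5"+n,*a,6,L)
E
```

```text
(no output)
```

View pics/o5scene.png

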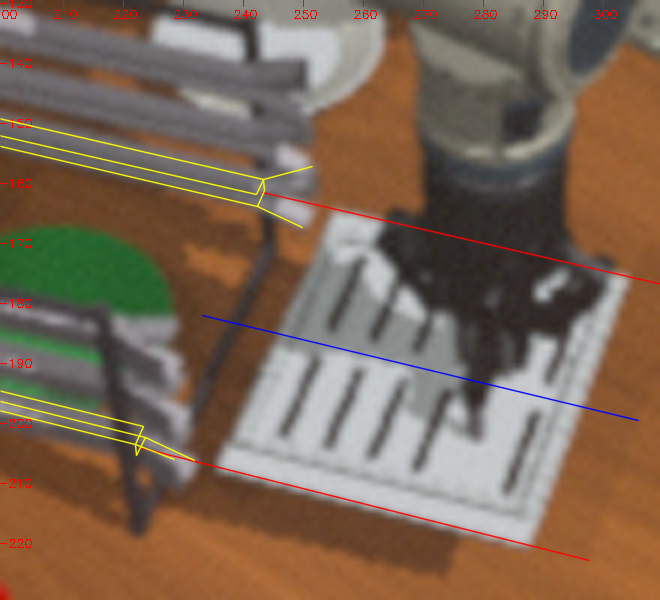

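View pics/o5top.png

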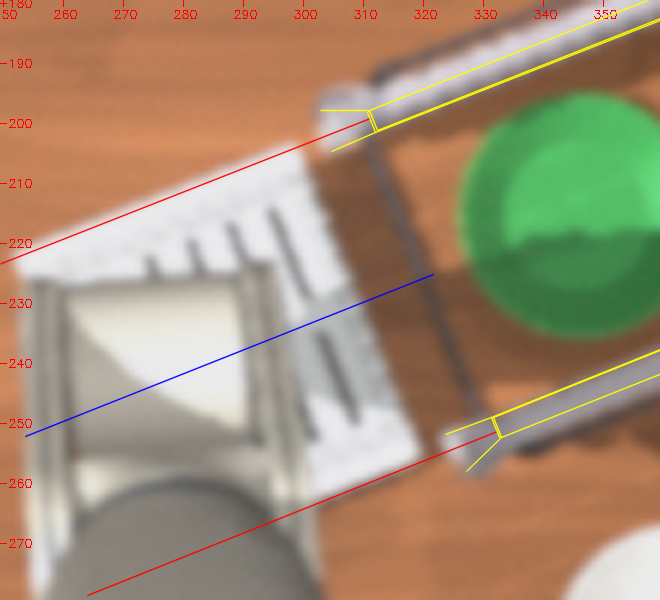

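>>> {"fn": "carry_out", "kwargs": {"steps": [0, -0.001, 0.006, 0, 0, 0, 1, 0, 0, 0.006, 0, 0, 0, 1, 0, 0, 0.006, 0, 0, 0, 1, 0, 0, 0.006, 0, 0, 0, 1, 0, 0, 0.006, 0, 0, 0, 1, 0, 0, 0, 0, 0, 0, 1]}}

```text
time: 9.95
tool_pos: [0.4429, 0.0121, 0.1123]
tcp_rot: [0.94, 1.358, -0.94]
ft_force: [-0.5, 0.2, -3.2]
opening: 0.154
```

>>> {"fn": "carry_out", "kwargs": {"steps": [0, 0, 0.005, 0, 0, 0, 1, 0, 0, 0.005, 0, 0, 0, 1, 0, 0, 0.005, 0, 0, 0, 1, 0, 0, 0, 0, 0, 0, 1]}}

```text
time: 10.45
tool_pos: [0.4483, -0.0019, 0.1124]
tcp_rot: [0.939, 1.358, -0.939]
ft_force: [0.2, 1.0, -2.3]
opening: 0.153
```

```bash
python3 - <<'E'
from u import *
p=np.load("p.npy");p[2]=np.radians(-69.2);p[3]=.002
s=bot.get_state();print(s["tool_pos"],s["time"],s["ft_force"],s["ft_torque"])
for n,a in(("scene",(130,230,180,290)),("top",(180,280,260,370))):
    L=[]
    for y,c in((100,(0,0,255)),(-100,(0,0,255))):
        q=proj(n,W(p,np.array([(-260,y,62.5),(0,y,62.5)])/1000.));L.append((q[0],q[1],c))
    crop(bot.camera(n)[:,:,::-1],"o6"+n,*a,6,L)
E
```

```text
[ 0.4483 -0.0019  0.1124] 10.45 [ 0.2153  0.99   -2.2713] [-0.0511 -0.013   0.0212]
```

View pics/o6scene.png

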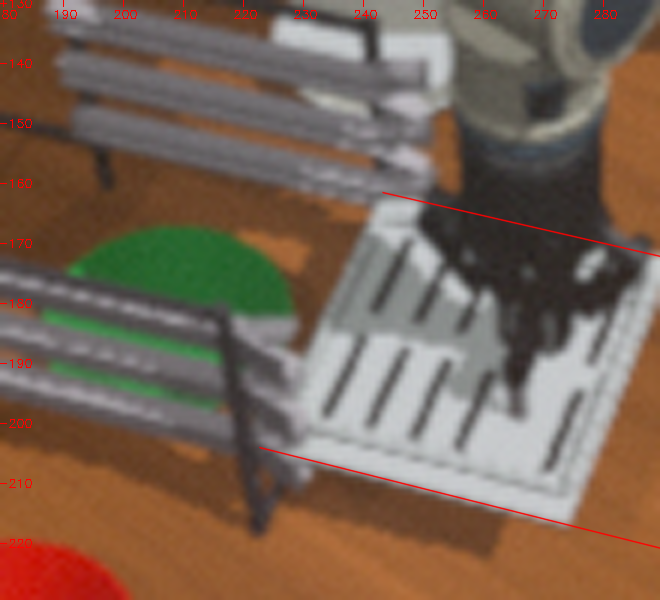

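View pics/o6top.png

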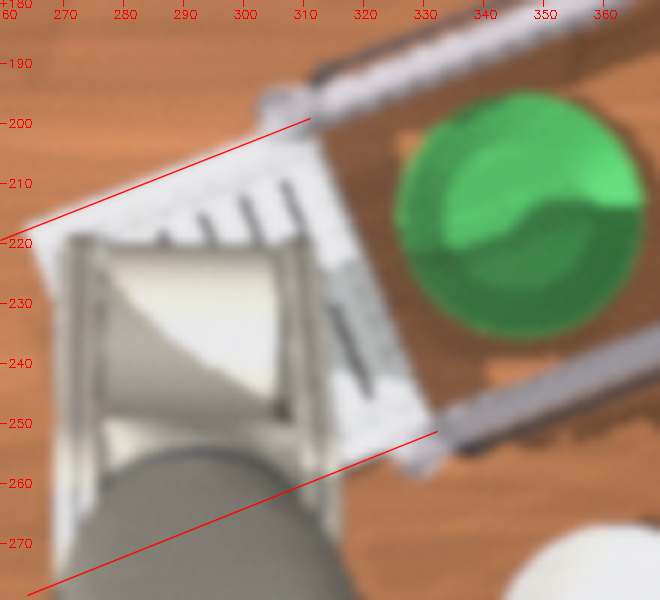

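>>> {"fn": "carry_out", "kwargs": {"steps": [0, -0.0005, 0.003, 0, 0, 0, 1, 0, 0, 0.003, 0, 0, 0, 1, 0, 0, 0.003, 0, 0, 0, 1, 0, 0, 0, 0, 0, 0, 1]}}

```text
time: 11.05
tool_pos: [0.4509, -0.0104, 0.1123]
tcp_rot: [0.939, 1.358, -0.939]
ft_force: [-0.3, -0.2, -0.7]
opening: 0.148
```

>>> {"fn": "carry_out", "kwargs": {"steps": [0, 0, 0.004, 0, 0, 0, 1, 0, 0, 0.004, 0, 0, 0, 1, 0, 0, 0.004, 0, 0, 0, 1, 0, 0, 0, 0, 0, 0, 1]}}

```text
time: 11.55
tool_pos: [0.4552, -0.0217, 0.1123]
tcp_rot: [0.939, 1.358, -0.939]
ft_force: [0.0, -0.9, -2.1]
opening: 0.154
```

```bash
python3 - <<'E'
from u import *
s=bot.get_state();p=np.load("p.npy");p[2]=np.radians(-69.2)
print(s["tool_pos"],s["ft_force"],s["ft_torque"],Ro.from_rotvec(s["tcp_rot"]).inv().apply(s["ft_force"]))
c,si=np.cos(p[2]),np.sin(p[2]);d=s["tool_pos"][:2]-p[:2];print("rack xy of tool",d@[c,si],d@[-si,c])
E
```

```text
[ 0.4552 -0.0217  0.1123] [ 0.0446 -0.9121 -2.0584] [-0.0869 -0.0888 -0.0228] [ 2.0585 -0.2808  0.8685]
rack xy of tool -0.11301705350586116 0.001404219072554297
```

>>> {"fn": "carry_out", "kwargs": {"steps": [0, 0, 0.005, 0, 0, 0, 1, 0, 0, 0.005, 0, 0, 0, 1, 0, 0, 0.005, 0, 0, 0, 1, 0, 0, 0.005, 0, 0, 0, 1, 0, 0, 0, 0, 0, 0, 1]}}

```text
time: 12.18
tool_pos: [0.4623, -0.0405, 0.1123]
tcp_rot: [0.939, 1.358, -0.939]
ft_force: [0.3, -0.6, -1.2]
opening: 0.152
```

>>> {"fn": "carry_out", "kwargs": {"steps": [0.001, 0, 0, 0, 0, 0, 1, 0.001, 0, 0, 0, 0, 0, 1, 0, 0, 0, 0, 0, 0, 1]}}

```text
time: 12.55
tool_pos: [0.4621, -0.0399, 0.1108]
tcp_rot: [0.939, 1.358, -0.939]
ft_force: [-2.1, 1.4, 7.7]
opening: 0.152
```

```bash
cat > st.py <<'E'
from u import *
s=bot.get_state();p=np.load("p.npy");p[2]=np.radians(-69.2)
c,si=np.cos(p[2]),np.sin(p[2]);d=s["tool_pos"][:2]-p[:2]
R=Ro.from_rotvec(s["tcp_rot"])
print("t",s["time"],"rack xy",d@[c,si],d@[-si,c],"z",s["tool_pos"][2],"F tool",R.inv().apply(s["ft_force"]),"M tool",R.inv().apply(s["ft_torque"]),"down err",R.as_matrix()[:,0], "op",s["opening"])
E
python3 st.py
```

```text
t 12.55 rack xy -0.09358456829348831 0.0014240029815609145 z 0.1107850195805272 F tool [-7.7211 -1.4929 -2.0856] M tool [ 0.103  -0.444  -0.3501] down err [ 0.0005 -0.0002 -1.    ] op 0.1522014732207547
```

>>> {"fn": "carry_out", "kwargs": {"steps": [-0.0014, 0, 0, 0, 0, 0, 1, 0, 0, 0.004, 0, 0, 0, 1, 0, 0, 0.005, 0, 0, 0, 1, 0, 0, 0.005, 0, 0, 0, 1, 0, 0, 0, 0, 0, 0, 1]}}

```text
time: 13.18
tool_pos: [0.4672, -0.0535, 0.1118]
tcp_rot: [0.939, 1.358, -0.939]
ft_force: [-0.6, 1.7, 4.0]
opening: 0.15
```

```bash
python3 st.py
```

```text
t 13.175 rack xy -0.07903601220014114 0.0013681459198563507 z 0.11181050298191042 F tool [-4.0281 -0.0115 -1.7745] M tool [-0.0411 -0.1738 -0.1062] down err [ 0.0002 -0.     -1.    ] op 0.14974996042014074
```

>>> {"fn": "carry_out", "kwargs": {"steps": [-0.0004, 0, 0.005, 0, 0, 0, 1, 0, 0, 0.006, 0, 0, 0, 1, 0, 0, 0.006, 0, 0, 0, 1, 0, 0, 0.006, 0, 0, 0, 1, 0, 0, 0.006, 0, 0, 0, 1, 0, 0, 0.006, 0, 0, 0, 1, 0, 0, 0, 0, 0, 0, 1]}}

```text
time: 14.05
tool_pos: [0.4796, -0.0864, 0.1123]
tcp_rot: [0.939, 1.358, -0.939]
ft_force: [-2.3, 1.2, 6.4]
opening: 0.155
```

```bash
python3 st.py
```

```text
t 14.05 rack xy -0.04388860835054636 0.0012277873643911947 z 0.11226530083185612 F tool [-6.3777 -1.7665 -1.9454] M tool [-0.0129  0.2161 -0.1166] down err [ 0.0002 -0.     -1.    ] op 0.1551864364432735
```

>>> {"fn": "carry_out", "kwargs": {"steps": [-0.0006, 0, 0.005, 0, 0, 0, 1, 0, -0.0002, 0.006, 0, 0, 0, 1, 0, 0, 0.006, 0, 0, 0, 1, 0, 0, 0.006, 0, 0, 0, 1, 0, 0, 0.006, 0, 0, 0, 1, 0, 0, 0.006, 0, 0, 0, 1, 0, 0, 0, 0, 0, 0, 1]}}

```text
time: 14.92
tool_pos: [0.4917, -0.1191, 0.1127]
tcp_rot: [0.939, 1.358, -0.939]
ft_force: [-0.1, 0.4, -3.5]
opening: 0.155
```

```bash
python3 st.py
```

```text
t 14.925 rack xy -0.008957918213457898 0.0009681154006799163 z 0.11269271326775888 F tool [ 3.4599  0.0774 -0.4147] M tool [ 0.0172  0.0582 -0.018 ] down err [ 0.0002 -0.0001 -1.    ] op 0.15534422453003627
```

>>> {"fn": "carry_out", "kwargs": {"steps": [0.0005, 0, 0.005, 0, 0, 0, 1, 0, 0, 0.006, 0, 0, 0, 1, 0, 0, 0.006, 0, 0, 0, 1, 0, 0, 0.006, 0, 0, 0, 1, 0, 0, 0.006, 0, 0, 0, 1, 0, 0, 0.006, 0, 0, 0, 1, 0, 0, 0, 0, 0, 0, 1]}}

```text
time: 15.8
tool_pos: [0.5045, -0.1524, 0.1124]
tcp_rot: [0.939, 1.357, -0.939]
ft_force: [-0.0, -2.8, 3.6]
opening: 0.154
```

```bash
python3 st.py; python3 - <<'E'
from u import *
p=np.load("p.npy");p[2]=np.radians(-69.2);p[3]=.002
for n,a in(("scene",(115,220,140,260)),("top",(160,270,295,410))): crop(bot.camera(n)[:,:,::-1],"m7"+n,*a,5)
E
```

```text
t 15.8 rack xy 0.026616503434676822 0.0010754891811077915 z 0.1124376662368073 F tool [-3.6345 -1.0147  2.6565] M tool [-0.0082 -0.105  -0.1912] down err [ 0.0011 -0.001  -1.    ] op 0.1537981954380066
```

View pics/m7scene.png

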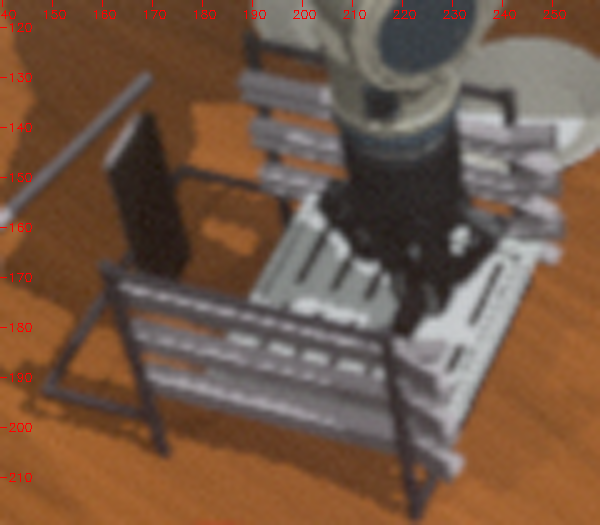

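View pics/m7top.png

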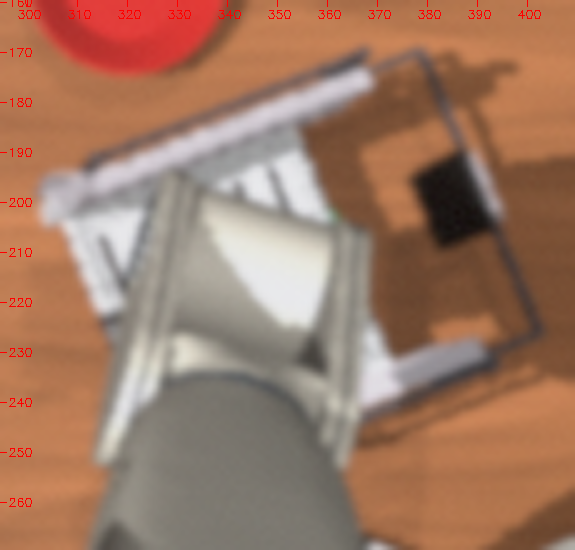

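>>> {"fn": "carry_out", "kwargs": {"steps": [0, 0, 0.005, 0, 0, 0, 1, 0, 0, 0.006, 0, 0, 0, 1, 0, 0, 0.006, 0, 0, 0, 1, 0, 0, 0.004, 0, 0, 0, 1, 0, 0, 0, 0, 0, 0, 1]}}

```text
time: 16.52
tool_pos: [0.5113, -0.1708, 0.1124]
tcp_rot: [0.939, 1.359, -0.939]
ft_force: [-1.5, 2.8, 7.2]
opening: 0.148
```

```bash
python3 st.py
```

```text
t 16.525 rack xy 0.04628540954628879 0.0008612286236414133 z 0.1124174980307215 F tool [-7.2456 -0.4399 -3.1105] M tool [ 0.0107  0.4579 -0.1811] down err [-0.0002  0.0005 -1.    ] op 0.14766642747267633
```

>>> {"fn": "carry_out", "kwargs": {"steps": [-0.0003, 0, 0.004, 0, 0, 0, 1, 0, 0, 0.004, 0, 0, 0, 1, 0, 0, 0.004, 0, 0, 0, 1, 0, 0, 0.004, 0, 0, 0, 1, 0, 0, 0, 0, 0, 0, 1]}}

```text
time: 17.15
tool_pos: [0.5173, -0.1867, 0.1124]
tcp_rot: [0.939, 1.358, -0.939]
ft_force: [-0.3, -0.8, 0.3]
opening: 0.155
```

```bash
python3 st.py
```

```text
t 17.15 rack xy 0.06331035630043808 0.0008455222340305554 z 0.11243310183166305 F tool [-0.3243 -0.578   0.6863] M tool [-0.0156  0.0031 -0.1264] down err [ 0.0006 -0.0007 -1.    ] op 0.15507536367783767
```

>>> {"fn": "carry_out", "kwargs": {"steps": [0, 0, 0.004, 0, 0, 0, 1, 0, 0, 0.004, 0, 0, 0, 1, 0, 0, 0.004, 0, 0, 0, 1, 0, 0, 0.003, 0, 0, 0, 1, 0, 0, 0, 0, 0, 0, 1]}}

```text
time: 17.77
tool_pos: [0.5225, -0.2007, 0.1125]
tcp_rot: [0.939, 1.358, -0.939]
ft_force: [-0.2, -1.2, -0.8]
opening: 0.154
```

```bash
python3 st.py;  python3 - <<'E'
from u import *
p=np.load("p.npy");p[2]=np.radians(-69.2);p[3]=.002
for n,a in(("scene",(115,220,140,260)),("top",(160,250,340,420))): crop(bot.camera(n)[:,:,::-1],"m8"+n,*a,6 if n=="top" else 5)
E
```

```text
t 17.775 rack xy 0.07821057172143185 0.0008093932668848862 z 0.1124626156653728 F tool [ 0.8188 -0.5506  1.0234] M tool [-0.0017 -0.1211 -0.1055] down err [ 0.0006 -0.0007 -1.    ] op 0.15377549035599092
```

View pics/m8scene.png

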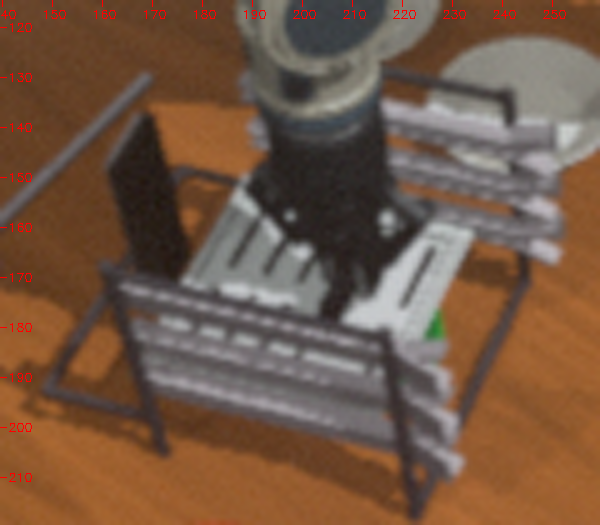

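View pics/m8top.png

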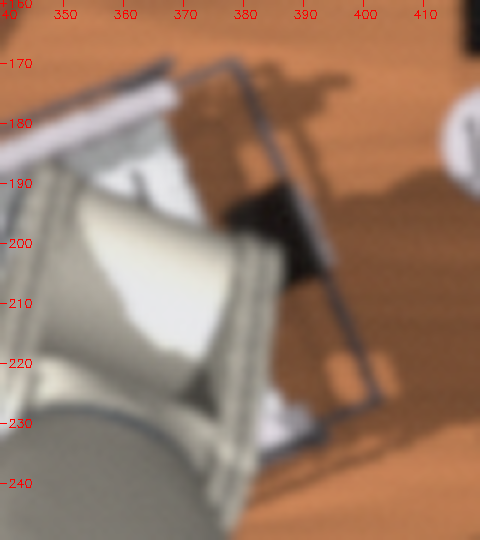

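>>> {"fn": "carry_out", "kwargs": {"steps": [0.0001, 0, 0.002, 0, 0, 0, 1, 0, 0, 0.002, 0, 0, 0, 1, 0, 0, 0.002, 0, 0, 0, 1, 0, 0, 0.002, 0, 0, 0, 1, 0, 0, 0.001, 0, 0, 0, 1, 0, 0, 0.001, 0, 0, 0, 1, 0, 0, 0, 0, 0, 0, 1]}}

```text
time: 18.75
tool_pos: [0.5259, -0.2096, 0.1125]
tcp_rot: [0.939, 1.359, -0.939]
ft_force: [-1.7, 2.4, 2.8]
opening: 0.155
```

```bash
python3 st.py
```

```text
t 18.75 rack xy 0.08767711454664492 0.0007793036050129031 z 0.11245948665127965 F tool [-2.8119 -0.7839 -2.8413] M tool [-0.0069  0.4297 -0.0442] down err [ 0.0002 -0.0001 -1.    ] op 0.15494261269893214
```

>>> {"fn": "carry_out", "kwargs": {"steps": [0, 0, 0.001, 0, 0, 0, 1, 0, 0, 0.001, 0, 0, 0, 1, 0, 0, 0, 0, 0, 0, 1]}}

```text
time: 19.12
tool_pos: [0.5266, -0.2114, 0.1125]
tcp_rot: [0.939, 1.359, -0.939]
ft_force: [-1.3, 2.6, 4.1]
opening: 0.15
```

```bash
python3 st.py
```

```text
t 19.125 rack xy 0.08968966013408089 0.0007803986751279958 z 0.1124652572763785 F tool [-4.1503 -0.3569 -2.8692] M tool [-0.0248  0.4975  0.0193] down err [ 0.0001 -0.0001 -1.    ] op 0.14980607828069217
```

Steady drag of 2.9 N and no stop contact yet, so I'm continuing.

>>> {"fn": "carry_out", "kwargs": {"steps": [-0.0001, 0, 0.001, 0, 0, 0, 1, 0, 0, 0.001, 0, 0, 0, 1, 0, 0, 0.001, 0, 0, 0, 1, 0, 0, 0, 0, 0, 0, 1]}}

```text
time: 19.62
tool_pos: [0.5276, -0.2144, 0.1125]
tcp_rot: [0.939, 1.358, -0.939]
ft_force: [-0.6, 0.9, 1.0]
opening: 0.156
```

>>> {"fn": "carry_out", "kwargs": {"steps": [0, 0, 0.001, 0, 0, 0, 1, 0, 0, 0.001, 0, 0, 0, 1, 0, 0, 0, 0, 0, 0, 1]}}

```text
time: 20.0
tool_pos: [0.5278, -0.2152, 0.1124]
tcp_rot: [0.94, 1.361, -0.939]
ft_force: [-2.6, 6.2, 4.4]
opening: 0.153
```

```bash
python3 st.py
```

```text
t 20.0 rack xy 0.09361985833644886 0.0005718132333880059 z 0.11244013478262625 F tool [-4.3803 -0.2918 -6.7026] M tool [-0.1012  1.023   0.1464] down err [-0.0013  0.0014 -1.    ] op 0.15286603745647978
```

>>> {"fn": "carry_out", "kwargs": {"steps": [0, 0, 0.0005, 0, 0, 0, 1, 0, 0, 0, 0, 0, 0, 1, 0, 0, 0, 0, 0, 0, 1]}}

```text
time: 20.38
tool_pos: [0.5278, -0.2153, 0.1124]
tcp_rot: [0.94, 1.361, -0.939]
ft_force: [-2.4, 8.5, 5.3]
opening: 0.154
```

```bash
python3 st.py
```

```text
t 20.375 rack xy 0.09370310558946071 0.0005593179169045957 z 0.11244348361248285 F tool [-5.3295  0.7719 -8.7944] M tool [-0.0982  1.3147  0.1816] down err [-0.0017  0.0018 -1.    ] op 0.15411623897032573
```

```bash
python3 - <<'E'
from u import *
for n,a in(("scene",(120,200,140,230)),("top",(160,250,340,420))): crop(bot.camera(n)[:,:,::-1],"m9"+n,*a,7 if n=="scene" else 6)
E
python3 st.py
```

```text
t 20.475 rack xy 0.09371549698476928 0.0005677136839301986 z 0.11245373072573021 F tool [-4.8774  0.4485 -8.3667] M tool [-0.0562  1.2873  0.1619] down err [-0.0016  0.0018 -1.    ] op 0.1564038719123991
```

View pics/m9scene.png

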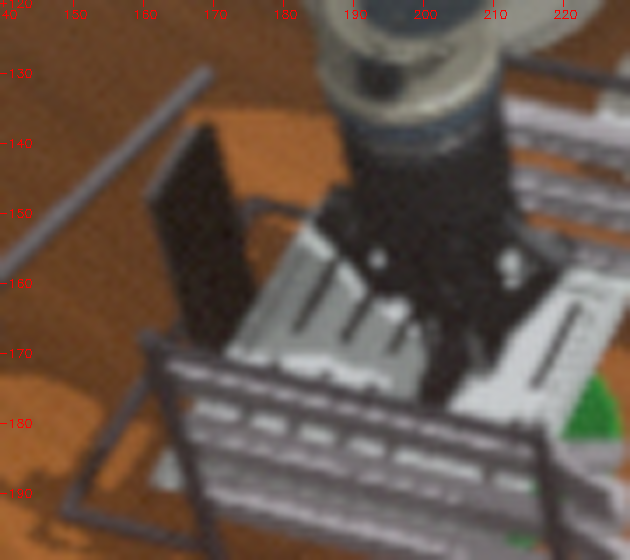

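View pics/m9top.png

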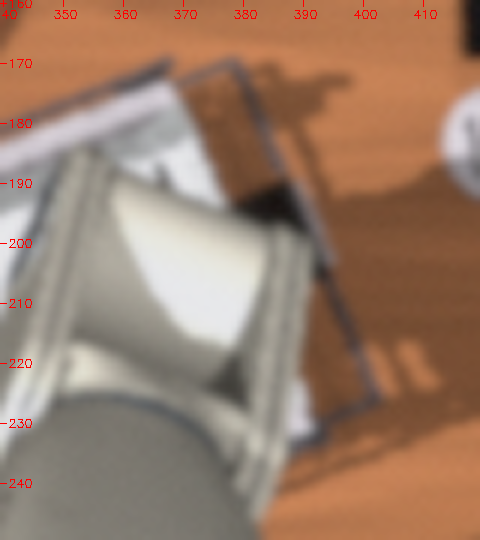

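>>> {"fn": "carry_out", "kwargs": {"steps": [0, 0, 0, 0, 0, 0, 0.7, 0, 0, 0, 0, 0, 0, 0.5, 0, 0, 0, 0, 0, 0, 0.4, 0, 0, 0, 0, 0, 0, 0.4, 0, 0, 0, 0, 0, 0, 0.4, 0, 0, 0, 0, 0, 0, 0.4]}}

```text
time: 21.22
tool_pos: [0.5285, -0.2165, 0.1125]
tcp_rot: [0.939, 1.359, -0.939]
ft_force: [-1.0, -0.2, -1.0]
opening: 0.595
```

```bash
python3 st.py; python3 - <<'E'
from u import *
for n,a in(("scene",(120,200,140,230)),): crop(bot.camera(n)[:,:,::-1],"m10"+n,*a,7 if n=="scene" else 6)
E
```

```text
t 21.225 rack xy 0.0950710345421887 0.0007436902382946602 z 0.1125044472641791 F tool [ 1.0495 -1.034  -0.2215] M tool [ 0.0513 -0.0471  0.0548] down err [ 0. -0. -1.] op 0.5950829749680985
```

View pics/m10scene.png

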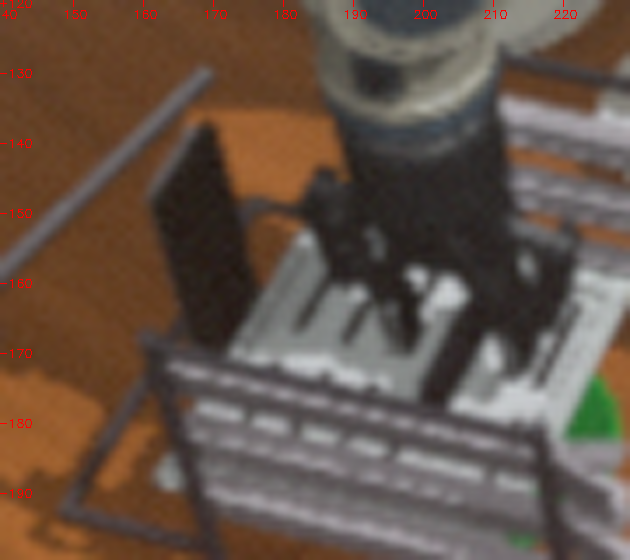

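The fingers stand clear on both sides of the handle (scene 203,170), and the force reads about zero. I'm lifting straight up.

>>> {"fn": "carry_out", "kwargs": {"steps": [-0.004, 0, 0, 0, 0, 0, 0.4, -0.008, 0, 0, 0, 0, 0, 0.4, -0.012, 0, 0, 0, 0, 0, 0.4, -0.016, 0, 0, 0, 0, 0, 0.4, -0.02, 0, 0, 0, 0, 0, 0.4, -0.02, 0, 0, 0, 0, 0, 0.4, -0.02, 0, 0, 0, 0, 0, 0.4, -0.02, 0, 0, 0, 0, 0, 0.4, -0.02, 0, 0, 0, 0, 0, 0.4, -0.02, 0, 0, 0, 0, 0, 0.4, -0.02, 0, 0, 0, 0, 0, 0.4, -0.02, 0, 0, 0, 0, 0, 0.4]}}

```text
time: 22.78
tool_pos: [0.5283, -0.2164, 0.3145]
tcp_rot: [0.939, 1.358, -0.939]
ft_force: [-0.3, 0.2, -0.9]
opening: 0.601
```

>>> {"fn": "carry_out", "kwargs": {"steps": [0, -0.02, -0.02, 0, 0, 0, 0.4, 0, -0.02, -0.025, 0, 0, 0, 0.4, 0, 0, -0.03, 0, 0, 0, 0.4, 0, 0, -0.03, 0, 0, 0, 0.4, 0, 0, -0.03, 0, 0, 0, 0.4, 0, 0, -0.03, 0, 0, 0, 0.4, 0, 0, -0.03, 0, 0, 0, 0.4, 0, 0, -0.03, 0, 0, 0, 0.4, 0, 0, -0.03, 0, 0, 0, 0.4, 0, 0, -0.02, 0, 0, 0, 0.4, 0, 0, 0, 0, 0, 0, 0.4]}}

```text
time: 24.15
tool_pos: [0.3935, 0.0274, 0.3134]
tcp_rot: [0.938, 1.358, -0.937]
ft_force: [-0.5, 0.3, -0.9]
opening: 0.6
```

```bash
python3 st.py; python3 - <<'E'
from u import *
for n,a in(("scene",(115,220,140,260)),("top",(160,270,295,415))): crop(bot.camera(n)[:,:,::-1],"m11"+n,*a,5)
E
```

```text
t 24.15 rack xy -0.18083407493920514 -0.038873815790428944 z 0.3134262556087079 F tool [ 0.9103 -0.3387 -0.4293] M tool [-0.053  -0.0178  0.0319] down err [ 0.0014  0.0001 -1.    ] op 0.5999741223387655
```

View pics/m11scene.png

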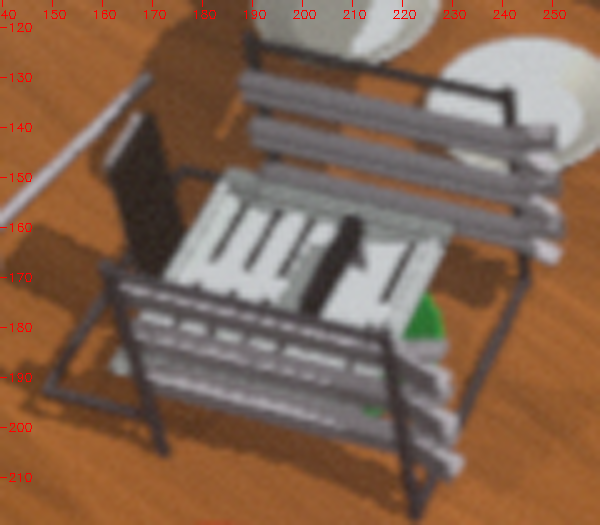

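View pics/m11top.png

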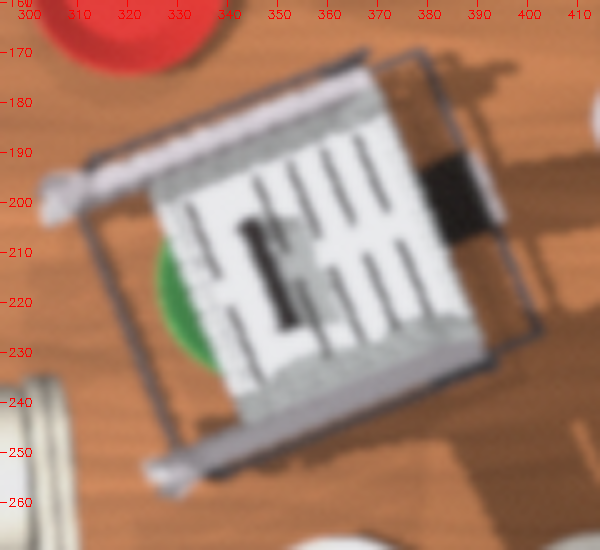

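```bash
python3 - <<'E'
from u import *
crop(bot.camera("scene")[:,:,::-1],"m12scene",120,200,140,230,7)
A,B,C=[cv2.cvtColor(cv2.imread(f"pics/{k}scene.png"),6).astype(np.float32) for k in("m9","m10","m12")]
w=(slice(440,510),slice(125,200))  # rear-left tray corner beyond rail end
h=np.outer(np.hanning(70),np.hanning(75)).astype(np.float32)
for n,(P,Q) in {"9-10":(A,B),"10-12":(B,C),"9-12":(A,C)}.items():
    (dx,dy),r=cv2.phaseCorrelate(P[w].copy(),Q[w].copy(),h);print(n,dx/7,dy/7,r)
# px per mm along slide there
p=np.load("p.npy");q=proj("scene",W(p,np.array([(.225,.1,.062),(.226,.1,.062)])));print("px/mm",q[1]-q[0])
E
```

```text
9-10 -1.1101533669116728 1.1835641907198533 0.11342520060362639
10-12 0.29199678375405114 0.7232203506975777 0.04167685385103579
9-12 -0.27054315168590953 1.0119884625832296 0.061534211194073714
px/mm [-0.2635 -0.0674]
```

```bash
python3 - <<'E'
from u import *
for n in("scene","top"): cv2.imwrite(f"pics/{n}_end.png",cv2.resize(bot.camera(n)[:,:,::-1],None,fx=1.4,fy=1.4,interpolation=cv2.INTER_CUBIC))
E
```

```text
(no output)
```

View pics/scene_end.png

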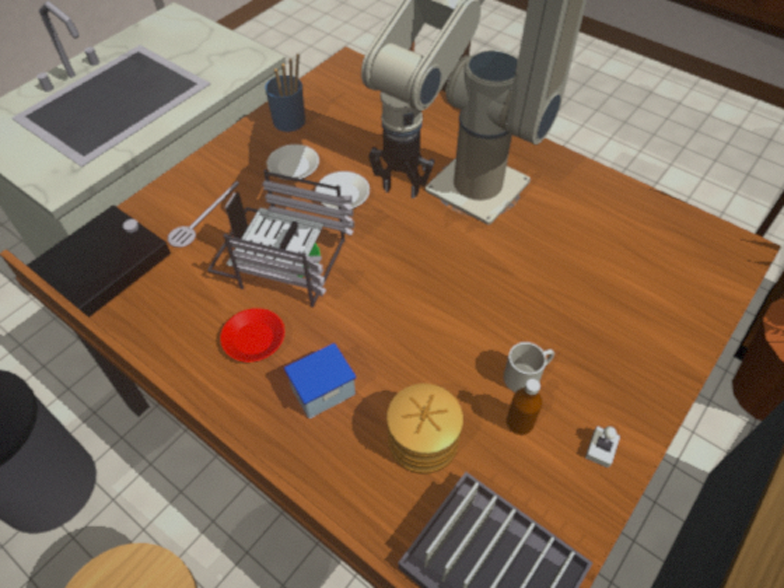

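View pics/m12scene.png

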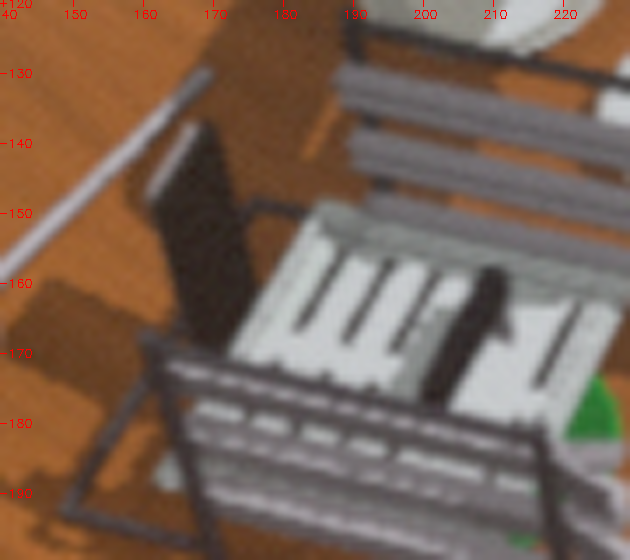

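```bash
python3 - <<'E'
from u import *
p=np.load("p.npy");p[2]=np.radians(-69.2);c,s=np.cos(p[2]),np.sin(p[2])
def rk(X): d=X[:2]-p[:2];return d@[c,s]*1e3,d@[-s,c]*1e3
for uv in((161.2,147.6),(168.9,137.1)): print("stop top scene",rk(onz("scene",uv,.187)))
for uv in((388.0,189.5),(395.2,204.5)): print("stop top top",rk(onz("top",uv,.187)))
# tray rear edge, rim level
for uv in((161.7,187.0),(185.5,150)): print("tray rear scene",rk(onz("scene",uv,.066)))
for uv in((371.5,182.5),(379,200),(390,228)): print("tray rear top",rk(onz("top",uv,.072)))
E
```

```text
stop top scene (np.float64(235.1082498930577), np.float64(23.979277362398502))
stop top scene (np.float64(231.9744140013217), np.float64(-28.312837022793357))
stop top top (np.float64(233.93980138340942), np.float64(26.571382037823778))
stop top top (np.float64(236.71935449759076), np.float64(-28.2948594050096))
tray rear scene (np.float64(226.6687111829885), np.float64(94.16235218504762))
tray rear scene (np.float64(220.8428913409477), np.float64(-90.64703667155726))
tray rear top (np.float64(221.98719176397776), np.float64(75.5137179669587))
tray rear top (np.float64(222.6350870926723), np.float64(7.597926303392832))
tray rear top (np.float64(220.36172076059765), np.float64(-98.87751055850428))
```

```bash
python3 - <<'E'
from u import *
p=np.load("p.npy");p[2]=np.radians(-69.2);p[3]=.002
ims=[]
for n,a in(("scene",(125,180,150,190)),("top",(175,220,365,405))):
    L=[]
    for x,col in((225,(0,255,255)),(234,(255,0,255))):
        q=proj(n,W(p,np.array([(x,30,100),(x,30,185),(x,-30,185),(x,-30,100)])/1000.))
        L+=[(q[i],q[i+1],col) for i in range(3)]
    im=np.load(n+".npy");crop(im,"a",*a,10);crop(im,"b",*a,10,L)
    A=np.hstack([cv2.imread("pics/a.png"),cv2.imread("pics/b.png")]);cv2.imwrite(f"pics/stop_{n}.png",A)
E
```

```text
(no output)
```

View pics/stop_scene.png

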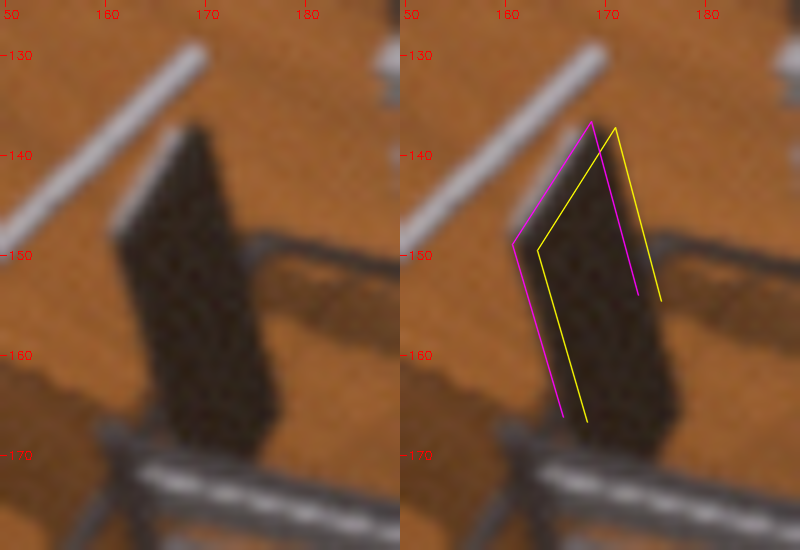

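View pics/stop_top.png

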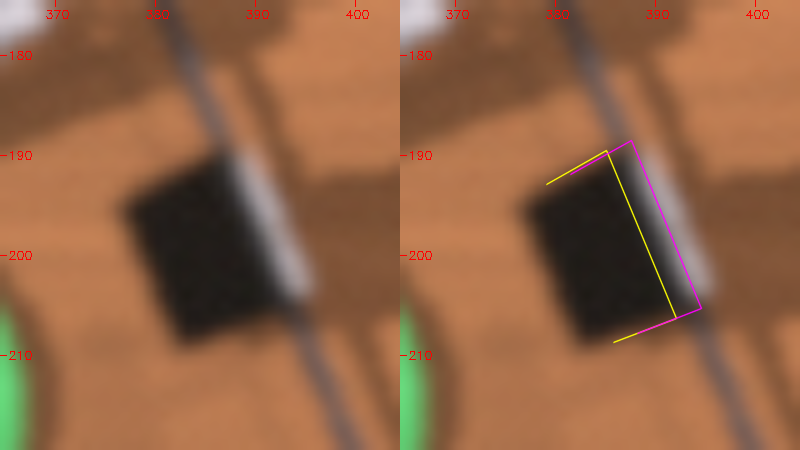

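```bash
python3 -c "
from bench import bot
print(bot.close_job(), bot.get_state()['time'])"
```

```text
the job is handed in; nothing more can be done
the job is handed in; nothing more can be done
```

The green plate was inside the rack, so I put the tray on the lowest pair of rails. I gripped it by its black handle, slid it along the rails to the back stop, let go, and moved the arm clear. The job was handed in shortly after 24 s.

**Last checks that agreed**
- **Sliding:** drag stayed at about 1 to 3 N. The arm and the tray's weight together put about 10 N or less on the rails.
- **Stop:** the force rose sharply as the tray met the stop, levelling at about 8.5 N. Less the drag, that is roughly 6 to 8 N on the stop, inside the gentle range.
- **After release:** the tray looks level on the lowest rails in both views, with its rear edge at the stop. In the last scene view, all the other things look to be where they stood.

**Checks that disagreed or failed**
- **Contact with the stop:** in the images the stop's face came out at about 229 mm past the rail points and the tray's rear edge at 221 to 227 mm. That agrees only roughly, so the evidence for contact is the force reading, not the pictures.
- **Tray movement on release:** an image comparison before and after letting go was too noisy to use. By eye the tray did not move.

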